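Close the carver's blue tool case

ROBOT

A 6-joint arm with a two-finger parallel gripper is mounted at the origin on the work surface. World frame = base frame: x ahead of the robot, y to its left, z up, the work surface at z = 0. Lengths are in m, angles in degrees, forces in N, time in s.
With the tool pointing down it reaches from about 0.3 to 0.75 m from the base axis. Payload 8.5 kg.
Tool frame: the origin (TCP) lies between the finger pads; the fingertips stand 22 mm ahead of it and the grasp point (between the pads) lies 3 mm ahead of it (env.nose_length is the distance from the TCP to the fingertips, in m); z points along the fingers, x is the direction in which the jaws open and shut, and the axes are right-handed (so a half turn about z gives the same grasp; the last joint's range is limited). The gripper opens to 85 mm and grips with 20 to 120 N. Pads are 22 mm wide; open, the fingers measure 114 mm over their backs; the gripper's body (76 mm by 85 mm) begins 54 mm behind the grasp point. The pads swing forward as they close: fully open they stand 13 mm farther back than shut.
Start: joints at [55.101, 21.807, 74.336, -0, 83.858, -12.336], TCP at [0.211, 0.508, 0.253] pointing down, gripper open.
Joint ranges: [-178.18, 178.18], [-50.72, 133.34], [12.68, 142.11], [-81.47, 261.47], [9.98, 163.14], [-165.26, 165.26]. Speed limits (degrees/s): [136.94, 136.94, 180, 180, 180, 180].

INTERFACE

Orientations are given as a 3x3 rotation matrix whose columns are the frame's x, y, z axes.
In Python, from rig import env gives the robot as it stands.
- The arm moves only by the tool arm_command, never from a script. Its argument "steps" is a list of rows, each an object with "delta_pos": the shift along the world's x, y, z in mm, a list of three; "dr": the turn, a rotation vector about the world's x, y, z in degrees, a list of three. In form: [{"delta_pos": [dx, dy, dz], "dr": [wx, wy, wz]}, ...]. A call has 1 to 20 rows; each row shifts and turns the commanded pose from where the row before left it; what a row does not reach is not made up. A row lasts 1/10 s, in which the tool goes at most 50 mm and 8.59 degrees, less where a joint would pass 70% of its speed; a pose out of reach is approached as far as the arm can. A call with a gripper value outside its range is refused whole. "grip" is the opening, from 0 (shut) to 1 (fully open), set as the call begins (left out, the last holds). The fingers move at their own pace and stop on an object; "squeeze" is the grip in N (left out, the last holds). Time passes only in rows, so rows that do not move let the fingers close. It gives the time, the measured TCP pose, the force and the opening at its end, in the units of the state.
- env.observe(): the state, without advancing time (a new reading comes with each control period).
- env.get_image(name): name is "side" or "top" or "wrist"; returns the picture (384x512x3 uint8, blue, green, red); there is no depth.
- env.get_calibration(name): a dict with "fx", "fy", "cx", "cy" (pixels), "view" (4x4, takes a point from world to camera coordinates). Camera axes: x right, y up, looking along -z (the intrinsics and any distortion apply to the point x, -y, -z); pixel columns grow to the right and rows downward; lengths in m; the calibration is good to about 2 mm. A picture is of the moment at which its call begins: read the wrist's pose just before it. get_calibration takes no time and is no camera call; for the wrist camera it gives the pose at the moment of the call.
- env.close_job(): hands the job in, once; it reports no verdict.
The state is a dict: "time_s": time; "q": joint angles; "qvel": joint speeds; "joint_efforts": joint torques, N m; "position": TCP position; "tool_rot": TCP orientation; "ft_force": force on the tool from outside, world axes, zero at the start; "wrist_torque": the same for the moment, N m; "grip_width": finger opening in m.
Only numpy, scipy, OpenCV 4.12 (cv2) and the standard library are available. Lean on these libraries where they do the work, as an engineer would, in place of code of your own. Each camera call takes 0.05 s, during which the arm holds its last target. There are 200 camera calls.

TASK

Close the blue tool case: its lid is locked open by a folding stay, so first push the yellow paddle on the stay's knuckle down until the stay breaks, then lower the lid gently until it is fully shut. Leave the orange case standing open as it is.

Things in the scene. Friction and masses are not known exactly. Their poses are not given: they have to be found in the camera images.
- blue_case: Blue case, fixed to the bench, origin centre of its underside: 240 mm wide along its x (hinge direction), 200 mm deep along y, rim 110 mm high. Hinge at its +y (rear) side, front at -y. Stay: two steel links 12 mm outside its +x end wall, the end farther from the robot.
- blue_paddle (a point): Top centre of the yellow thumb paddle at the knuckle of the blue case's stay, 70 mm outside the end wall; 44 x 36 x 8 mm, while locked it slopes 19 degrees, higher on the hinge side. Pushed down (a few N) it swings on an 83 mm arc about a pivot 65 mm nearer the front and 60 mm below. Dead centre is about 8 mm down; 40 mm down it is well broken, some 15 mm nearer the hinge side, and has drawn the lid down some 0.2 rad.
- blue_edge (a point): Point on the outer (upper) face of the blue lid, mid-width, 180 mm from the hinge line, 20 mm short of the front edge. Lid 240 x 200 mm, 22 mm thick. A push here square to the face lowers it once the stay is broken (2 to 5 N). Stiff hinges hold the lid wherever it is left. With the stay locked it does not yield.
- blue_hinge (a point): Middle of the blue lid's hinge line, 110 mm above the bench, at the top of the case's rear wall. The hinge line is level and the front rim of the case lies 200 mm from it, at the same height; with the lid shut its outer face is level, 132 mm above the bench.
- blue_lid (a joint): Closing angle of the blue lid, rad: 0 as found, locked open (69 degrees above level), 1.2 fully shut (a stop).
- blue_stay (a joint): Folding angle of the blue stay's knuckle, rad: 0 as found, locked; about 0.16 at the dead centre, above 0.4 broken, about 2.2 with the lid shut.
- orange_lid (a joint): The same closing angle for the lid of the orange case, an equal case with an equal stay that must stay open: 0 as found.

How it is judged (in metres and radians):
On the way, in this order (a step that is already met when the one before it is completed fails the run):
1. the blue case's stay is broken at its knuckle while its lid is still up (value of joint blue_stay above 0.4 rad and value of joint blue_lid below 1 rad), for 0.1 s.
2. the blue lid is shut (value of joint blue_lid above 1.13 rad), for 0.2 s.
At the end, for the whole second after the job is handed in: The blue lid is shut (within 0.07 rad of its stop, about 14 mm at the front edge) and at rest; the orange lid still stands open within 0.1 rad of how it was found (value of joint blue_lid above 1.13 rad and velocity of joint blue_lid between -0.05 and 0.05 rad/s and value of joint orange_lid below 0.1 rad); the robot touches nothing.
It fails at once if the blue lid is slammed: it turns faster than 1.6 rad/s (0.3 m/s at the front edge) in the last 0.4 rad before shut (value of joint blue_lid above 0.8 rad and velocity of joint blue_lid above 1.6 rad/s).
It fails at once if the orange case's lid is moved (value of joint orange_lid above 0.1 rad).
It also fails if it takes over 45 s, if anything falls off the work surface, if the arm or the gripper's body presses on something with over 40 N, if the wrist force passes 120 N, or if a joint passes its speed limit or range.

## Working session

There is one attempt and no reset: what is moved stays moved. The work goes in short steps, Python scripts to look and compute and a tool call to move; the robot and the scene stay as the last step left them, time stands still between calls to the robot, and variables do not carry over. Pictures are saved under pics/ and viewed, about 8 in all and at most 12, crops included, and the job is handed in when it is done.

Besides the shell and the picture viewer there is one more tool, called after "Emit:" in YAML: its name, and indented under it one key for each argument. arm_command: Moves the arm, as the interface text tells. Its arguments: {"type":"object","properties":{"steps":{"type":"array"},"grip":{"type":"number"},"squeeze":{"type":"number"}},"required":["steps"]}

```bash
mkdir -p pics; ls
python3 - <<'E'
from rig import env
import cv2,numpy as np
for n in("side","top","wrist"):
    c=env.get_calibration(n);print(n,c)
    cv2.imwrite(f"pics/{n}0.png",env.get_image(n))
print(env.observe()['time_s'],env.observe()['tool_rot'])
E
```

```text
pics
side {'fx': 417.81221127149075, 'fy': 417.81221127149075, 'cx': 259.2444373870437, 'cy': 194.9598772586348, 'view': array([[ 0.87726392, -0.47987489, -0.01131793, -0.41869825],
       [ 0.37800621,  0.67612076,  0.63243342, -0.34832113],
       [-0.29583663, -0.55908927,  0.77453204, -0.8653802 ],
       [ 0.        ,  0.        ,  0.        ,  1.        ]])}
top {'fx': 380.5678240553428, 'fy': 380.5678240553428, 'cx': 256.4098643164077, 'cy': 187.61620704100704, 'view': array([[-0.00361559, -0.99997572,  0.00595653,  0.04540689],
       [ 0.99786935, -0.00321981,  0.06516441, -0.54889465],
       [-0.06514364,  0.00617944,  0.99785676, -1.05920752],
       [ 0.        ,  0.        ,  0.        ,  1.        ]])}
wrist {'fx': 317.69403469613485, 'fy': 317.69403469613485, 'cx': 254.10779845028978, 'cy': 189.20395058565185, 'view': array([[ 0.38269868,  0.923872  , -0.00149992, -0.54932995],
       [-0.88697877,  0.36696108, -0.28037159,  0.03766425],
       [-0.25847706,  0.10862823,  0.95989037, -0.37733533],
       [ 0.        ,  0.        ,  0.        ,  1.        ]])}
0.15 [[ 3.83766703e-01  9.23429860e-01 -6.40411350e-04]
 [ 9.23429464e-01 -3.83767157e-01 -8.91463070e-04]
 [-1.06897246e-03 -2.49260866e-04 -9.99999398e-01]]
```

View pics/side0.png

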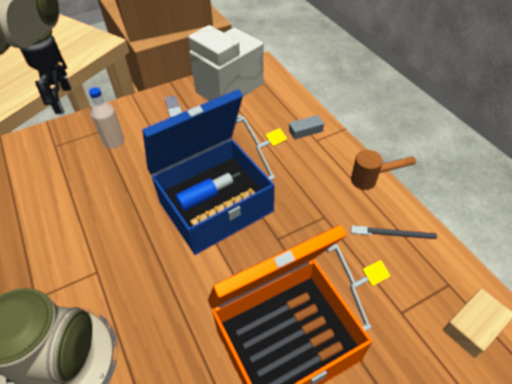

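View pics/top0.png

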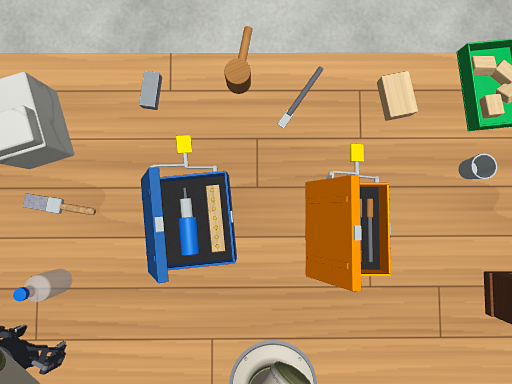

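The side view shows the blue case with its paddle at about (277,137) and the orange paddle at (376,273). In the top view the blue paddle is at (184,144), the blue front rim corners are near (228,172) and (236,262), and the hinge is on the left (+y). Next I measure.

```bash
cat > h.py <<'E'
import numpy as np,cv2
from rig import env
def ray(n,u,v):
    c=env.get_calibration(n);V=c['view'];R=V[:3,:3];o=-R.T@V[:3,3]
    d=R.T@np.array([(u-c['cx'])/c['fx'],-(v-c['cy'])/c['fy'],-1]);return o,d/np.linalg.norm(d)
def onz(n,u,v,z):
    o,d=ray(n,u,v);return o+d*(z-o[2])/d[2]
def tri(a,b):
    A=0;r=0;P=[]
    for n,u,v in(a,b):
        o,d=ray(n,u,v);M=np.eye(3)-np.outer(d,d);A=A+M;r=r+M@o;P.append((M,o))
    p=np.linalg.solve(A,r);return p,[np.linalg.norm(M@(p-o)) for M,o in P]
def proj(n,p):
    c=env.get_calibration(n);q=c['view'][:3,:3]@p+c['view'][:3,3];return c['cx']+c['fx']*q[0]/-q[2],c['cy']+c['fy']*q[1]/q[2]
def blobs(im,lo,hi,amin=60):
    m=cv2.inRange(cv2.cvtColor(im,cv2.COLOR_BGR2HSV),lo,hi)
    n,_,s,c=cv2.connectedComponentsWithStats(m);return m,[(tuple(c[i].round(1)),s[i].tolist()) for i in range(1,n) if s[i,4]>amin]
E
python3 - <<'E'
from h import *
np.set_printoptions(precision=4,suppress=True)
Y=((24,150,120),(35,255,255));P={}
for n in('side','top'):
    im=cv2.imread(f'pics/{n}0.png');_,b=blobs(im,*Y);print(n,b);P[n]=b
    m,b=blobs(im,(105,120,30),(125,255,255),300);print(b)
print('top rim corners',onz('top',228,172,.11),onz('top',236,262,.11))
s=min(P['side'],key=lambda b:b[0][1])[0];t=min(P['top'],key=lambda b:b[0][0])[0]
print(tri(('side',*s),('top',*t)))
a=cv2.imread('pics/top0.png')[125:295,130:250];b=cv2.imread('pics/side0.png')[85:255,135:295]
cv2.imwrite('pics/crop.png',np.hstack([cv2.resize(a,None,fx=3,fy=3,interpolation=2),cv2.resize(b,None,fx=2.75,fy=3,interpolation=2)]))
E
```

```text
side [((np.float64(275.9), np.float64(136.4)), [266, 128, 21, 18, 216]), ((np.float64(376.1), np.float64(272.3)), [363, 260, 27, 25, 401])]
[((np.float64(190.6), np.float64(131.6)), [143, 90, 100, 83, 4047]), ((np.float64(215.4), np.float64(195.8)), [153, 140, 121, 114, 4771]), ((np.float64(195.9), np.float64(194.0)), [175, 177, 44, 35, 832])]
top [((np.float64(183.5), np.float64(143.8)), [176, 135, 16, 19, 260]), ((np.float64(356.5), np.float64(152.3)), [350, 144, 14, 18, 245])]
[((np.float64(172.0), np.float64(223.2)), [141, 167, 96, 116, 2974]), ((np.float64(188.3), np.float64(235.9)), [178, 216, 21, 40, 692])]
top rim corners [0.5838 0.1176 0.11  ] [0.3528 0.0969 0.11  ]
(array([0.6497, 0.2244, 0.1576]), [np.float64(0.0004893036829330638), np.float64(0.0004893036829330427)])
```

View pics/crop.png

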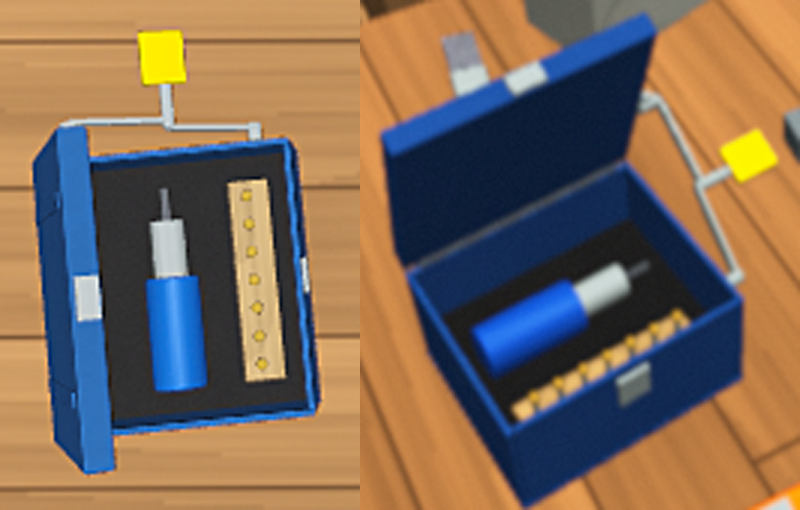

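Emit:
arm_command:
  grip: 0
  steps:
    - {"delta_pos":[0,0,30],"dr":[0,0,-7.8]}
    - {"delta_pos":[0,0,30],"dr":[0,0,-7.8]}
    - {"delta_pos":[0,0,30],"dr":[0,0,-7.8]}
    - {"delta_pos":[0,0,20],"dr":[0,0,-7.8]}
    - {"delta_pos":[30,-18,0],"dr":[0,0,-7.8]}
    - {"delta_pos":[30,-18,0],"dr":[0,0,-7.8]}
    - {"delta_pos":[30,-18,0],"dr":[0,0,-7.8]}
    - {"delta_pos":[30,-18,0],"dr":[0,0,-7.8]}
    - {"delta_pos":[32,-21,0],"dr":[0,0,0]}
    - {"delta_pos":[32,-21,0],"dr":[0,0,0]}
    - {"delta_pos":[32,-21,0],"dr":[0,0,0]}
    - {"delta_pos":[32,-21,0],"dr":[0,0,0]}
    - {"delta_pos":[32,-21,0],"dr":[0,0,0]}
    - {"delta_pos":[32,-21,0],"dr":[0,0,0]}
    - {"delta_pos":[32,-21,0],"dr":[0,0,0]}
    - {"delta_pos":[32,-21,0],"dr":[0,0,0]}
    - {"delta_pos":[32,-21,0],"dr":[0,0,0]}
    - {"delta_pos":[31,-21,0],"dr":[0,0,0]}
    - {"delta_pos":[0,0,0],"dr":[0,0,0]}

```text
time_s: 2.05
position: [0.6531, 0.2226, 0.3605]
tool_rot: [[0.997, 0.083, -0.003], [0.083, -0.997, -0.001], [-0.003, 0.001, -1.0]]
ft_force: [-0.5, -0.5, -1.0]
grip_width: 0.0
```

Emit:
arm_command:
  steps:
    - {"delta_pos":[-3,1,-30],"dr":[0,0,0]}
    - {"delta_pos":[0,0,-30],"dr":[0,0,0]}
    - {"delta_pos":[0,0,-30],"dr":[0,0,0]}
    - {"delta_pos":[0,0,-30],"dr":[0,0,0]}
    - {"delta_pos":[0,0,-25],"dr":[0,0,0]}
    - {"delta_pos":[0,0,-15],"dr":[0,0,0]}
    - {"delta_pos":[0,0,0],"dr":[0,0,0]}

```text
time_s: 2.75
position: [0.6459, 0.2271, 0.2007]
tool_rot: [[0.996, 0.088, -0.005], [0.088, -0.996, -0.001], [-0.005, 0.0, -1.0]]
ft_force: [-0.5, -0.9, 0.3]
grip_width: -0.0006
```

Run:
```python
from h import *
o=env.observe();print(o['position'],o['ft_force'],env.nose_length)
w=env.get_image('wrist');s=env.get_image('side')
tip=o['position']+o['tool_rot'][:,2]*env.nose_length
print('tip',tip,proj('side',tip),proj('wrist',tip))
cv2.imwrite('pics/near.png',np.hstack([cv2.resize(w,(400,300)),cv2.resize(s[60:210,200:350],(400,400))[:300]]))
```

```text
[0.64585158 0.22708051 0.20074891] [-0.49366359 -0.93283898  0.3337695 ] 0.022
tip [0.64573879 0.22706307 0.17874921] (np.float64(273.9590831614909), np.float64(130.04729804290412)) (np.float64(249.51085891671454), np.float64(244.0648264560837))
```

View pics/near.png

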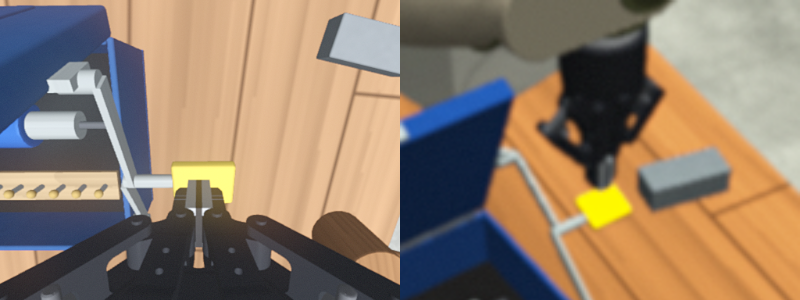

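The fingertip is over the paddle, about 4 mm short in x and 3 mm too far in y. I'll correct that and push along the arc.

Emit:
arm_command:
  steps:
    - {"delta_pos":[4,-3,-10],"dr":[0,0,0]}
    - {"delta_pos":[0,0,-7],"dr":[0,0,0]}
    - {"delta_pos":[0,1,-5],"dr":[0,0,0]}
    - {"delta_pos":[0,3,-5],"dr":[0,0,0]}
    - {"delta_pos":[0,3,-5],"dr":[0,0,0]}
    - {"delta_pos":[0,3,-5],"dr":[0,0,0]}
    - {"delta_pos":[0,2,-5],"dr":[0,0,0]}
    - {"delta_pos":[0,2,-5],"dr":[0,0,0]}
    - {"delta_pos":[0,1,-5],"dr":[0,0,0]}
    - {"delta_pos":[0,1,-5],"dr":[0,0,0]}
    - {"delta_pos":[0,1,-5],"dr":[0,0,0]}
    - {"delta_pos":[0,0,-4],"dr":[0,0,0]}
    - {"delta_pos":[0,0,0],"dr":[0,0,0]}
    - {"delta_pos":[0,0,0],"dr":[0,0,0]}

```text
time_s: 4.25
position: [0.6511, 0.2419, 0.1375]
tool_rot: [[0.996, 0.089, 0.001], [0.089, -0.996, 0.001], [0.001, -0.001, -1.0]]
ft_force: [-0.3, 4.0, 3.4]
grip_width: 0.0004
```

Run:
```python
from h import *
o=env.observe();print(o['position'],o['ft_force'])
w=env.get_image('wrist');s=env.get_image('side')
cv2.imwrite('pics/push.png',np.hstack([cv2.resize(w,(400,300)),cv2.resize(s[70:220,130:330],(400,300))]))
```

```text
[0.65109856 0.24190945 0.13749713] [-0.33939495  3.98899843  3.39173153]
```

View pics/push.png

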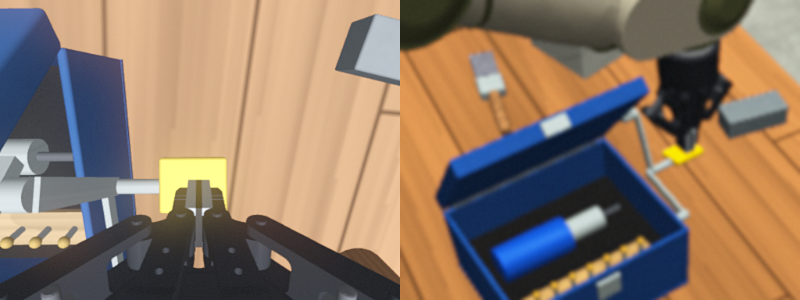

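The stay has broken: the knuckle is visibly bent and the lid is lower but still up. I'll retreat upward and measure the lid angle.

Emit:
arm_command:
  steps:
    - {"delta_pos":[0,-1,15],"dr":[0,0,0]}
    - {"delta_pos":[0,0,30],"dr":[0,0,0]}
    - {"delta_pos":[0,0,45],"dr":[0,0,0]}
    - {"delta_pos":[0,0,45],"dr":[0,0,0]}
    - {"delta_pos":[0,0,45],"dr":[0,0,0]}
    - {"delta_pos":[0,0,45],"dr":[0,0,0]}
    - {"delta_pos":[0,0,35],"dr":[0,0,0]}
    - {"delta_pos":[0,0,0],"dr":[0,0,0]}

```text
time_s: 5.15
position: [0.6514, 0.2393, 0.4025]
tool_rot: [[0.996, 0.087, 0.01], [0.087, -0.996, 0.001], [0.01, 0.0, -1.0]]
ft_force: [0.4, -0.5, 0.4]
grip_width: 0.0004
```

Run:
```python
from h import *
print(env.observe()['position'])
s=env.get_image('side');t=env.get_image('top')
cv2.imwrite('pics/lid.png',np.hstack([cv2.resize(s[80:230,130:290],(400,375)),cv2.resize(t[130:280,120:280],(400,375))]))
x=np.array([.996,.088,0]);y=np.array([-.088,.996,0]);z=np.array([0,0,1.]);h=np.array([.450,.307,.11])
for n in('side','top'):
  for deg in(40,45,50,55,60):
    a=np.radians(deg);d=-y*np.cos(a)+z*np.sin(a);nn=y*np.sin(a)+z*np.cos(a)
    print(n,deg,[np.round(proj(n,h+sx*.12*x+.2*d+k*.022*nn),1) for sx in(-1,1) for k in(0,1)])
```

```text
[0.65143796 0.23925333 0.40246674]
side 40 [array([167.9, 180.5]), array([163.4, 170.8]), array([264.1, 135.5]), array([260.5, 126.4])]
side 45 [array([164.2, 172.8]), array([159.5, 163.1]), array([261.1, 128.3]), array([257.2, 119.2])]
side 50 [array([160.4, 165.1]), array([155.5, 155.4]), array([257.9, 121.2]), array([253.6, 112.2])]
side 55 [array([156.5, 157.5]), array([151.5, 147.9]), array([254.4, 114.2]), array([249.9, 105.5])]
side 60 [array([152.5, 150. ]), array([147.5, 140.8]), array([250.7, 107.4]), array([246.,  99.])]
top 40 [array([212. , 273.7]), array([204.7, 275.5]), array([203.1, 166.4]), array([195.7, 166. ])]
top 45 [array([206. , 275.1]), array([197.8, 277. ]), array([197. , 166.2]), array([188.8, 165.9])]
top 50 [array([199.3, 276.6]), array([190.4, 278.5]), array([190.3, 166. ]), array([181.4, 165.9])]
top 55 [array([192.1, 278.1]), array([182.5, 279.9]), array([183.1, 166. ]), array([173.6, 166.1])]
top 60 [array([184.4, 279.5]), array([174.2, 281.3]), array([175.4, 166.1]), array([165.3, 166.3])]
```

View pics/lid.png

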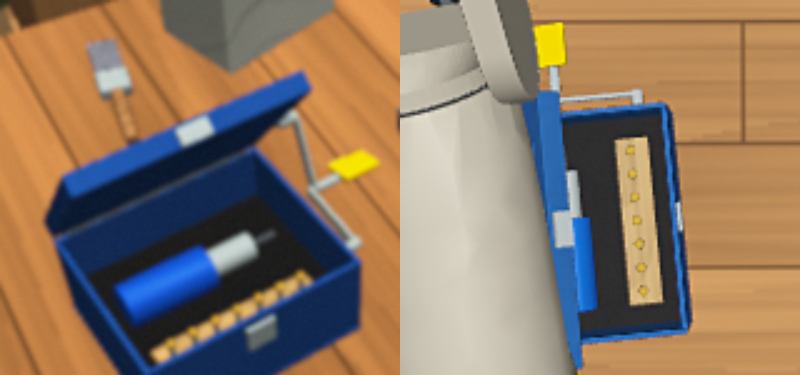

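The lid now stands at about 53°: the side-view corners near (158,158) and (254,117) agree with the prediction. I'll bring the tool square to the lid face with a gap.

Emit:
arm_command:
  steps:
    - {"delta_pos":[-28,12,2],"dr":[-7.54,-0.67,0]}
    - {"delta_pos":[-28,12,0],"dr":[-7.54,-0.67,0]}
    - {"delta_pos":[-28,12,0],"dr":[-7.54,-0.67,0]}
    - {"delta_pos":[-28,12,0],"dr":[-7.54,-0.67,0]}
    - {"delta_pos":[-28,12,0],"dr":[-7.54,-0.67,0]}
    - {"delta_pos":[-28,12,0],"dr":[-7.54,-0.67,0]}
    - {"delta_pos":[-28,12,0],"dr":[-7.54,-0.67,0]}
    - {"delta_pos":[0,0,0],"dr":[0,0,0]}
    - {"delta_pos":[0,0,0],"dr":[0,0,0]}

```text
time_s: 6.15
position: [0.455, 0.3243, 0.3976]
tool_rot: [[0.996, 0.056, 0.071], [0.09, -0.598, -0.796], [-0.003, 0.8, -0.601]]
ft_force: [0.5, -0.7, 0.7]
grip_width: 0.0003
```

```bash
cat > arc.py <<'E'
from h import *
X=np.array([.996,.088,0]);Y=np.array([-.088,.996,0]);Z=np.array([0,0,1.]);H=np.array([.450,.307,.11])
def tcp(deg,gap,r=.18):
    a=np.radians(deg);d=-Y*np.cos(a)+Z*np.sin(a);n=Y*np.sin(a)+Z*np.cos(a)
    return (H+r*d+(.022+.022+gap)*n)*1000,n
E
python3 - <<'E'
from arc import *
np.set_printoptions(precision=1,suppress=True)
o=env.observe();p=o['position']*1000;t,n=tcp(53,.03);print(p,o['tool_rot'][:,2],'n',n,'to gap30',t-p,'q',np.array(o['q']))
A=list(np.linspace(53,0,23));q=tcp(53,0)[0];print('gap30->0',q-t)
for a,b in zip(A,A[1:]):print(round(b,1),tcp(b,0)[0]-tcp(a,0)[0])
E
```

```text
[455.  324.3 397.6] [ 0.1 -0.8 -0.6] n [-0.1  0.8  0.6] to gap30 [ -0.6 -66.3 -99.3] q [ 39.4  33.9  45.5 -52.5 123.6  12.7]
gap30->0 [  2.1 -23.9 -18.1]
50.6 [ 0.6 -7.1 -3.2]
48.2 [ 0.6 -6.9 -3.5]
45.8 [ 0.6 -6.8 -3.8]
43.4 [ 0.6 -6.6 -4.1]
41.0 [ 0.6 -6.4 -4.4]
38.5 [ 0.6 -6.2 -4.6]
36.1 [ 0.5 -6.  -4.9]
33.7 [ 0.5 -5.8 -5.1]
31.3 [ 0.5 -5.6 -5.4]
28.9 [ 0.5 -5.4 -5.6]
26.5 [ 0.5 -5.1 -5.8]
24.1 [ 0.4 -4.9 -6.1]
21.7 [ 0.4 -4.6 -6.3]
19.3 [ 0.4 -4.4 -6.4]
16.9 [ 0.4 -4.1 -6.6]
14.5 [ 0.3 -3.8 -6.8]
12.0 [ 0.3 -3.5 -6.9]
9.6 [ 0.3 -3.2 -7.1]
7.2 [ 0.3 -2.9 -7.2]
4.8 [ 0.2 -2.6 -7.3]
2.4 [ 0.2 -2.3 -7.4]
0.0 [ 0.2 -2.  -7.5]
```

Emit:
arm_command:
  steps:
    - {"delta_pos":[0,-13,-25],"dr":[0,0,0]}
    - {"delta_pos":[0,-16,-25],"dr":[0,0,0]}
    - {"delta_pos":[0,-18,-25],"dr":[0,0,0]}
    - {"delta_pos":[0,-19,-24],"dr":[0,0,0]}
    - {"delta_pos":[1,-10,-8],"dr":[0,0,0]}
    - {"delta_pos":[1,-7,-5],"dr":[0,0,0]}
    - {"delta_pos":[0,0,0],"dr":[0,0,0]}
    - {"delta_pos":[0,0,0],"dr":[0,0,0]}

```text
time_s: 6.95
position: [0.4575, 0.2407, 0.2878]
tool_rot: [[0.996, 0.051, 0.071], [0.087, -0.6, -0.795], [0.002, 0.798, -0.603]]
ft_force: [0.5, -0.9, 0.4]
grip_width: -0.0003
```

Run:
```python
from arc import *
np.set_printoptions(precision=1,suppress=True)
o=env.observe();t,n=tcp(53,0);d=o['position']*1000-t;print(o['position']*1000,d,'gap',d@n,o['ft_force'])
s=env.get_image('side');cv2.imwrite('pics/pre.png',cv2.resize(s[50:230,110:300],(570,540)))
```

```text
[457.5 240.7 287.8] [1.  6.6 7.6] gap 9.767312912776218 [ 0.5 -0.9  0.4]
```

View pics/pre.png

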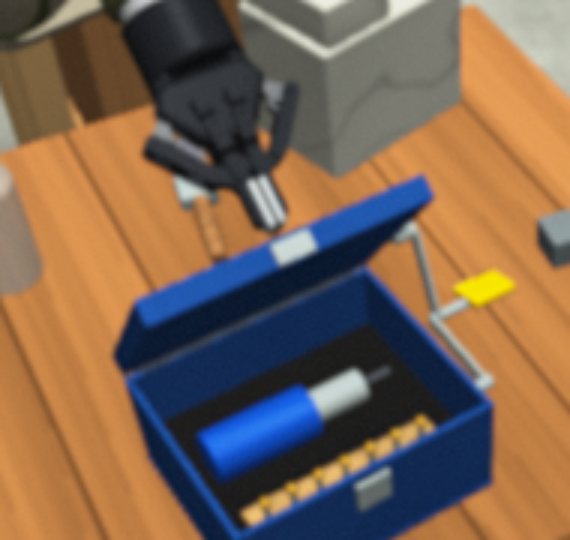

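The tip is about 10 mm off the outer face, mid-width, just behind the front edge. I'll close the gap and follow the first half of the arc.

Emit:
arm_command:
  steps:
    - {"delta_pos":[0,-5,-4],"dr":[0,0,0]}
    - {"delta_pos":[0,-4,-4],"dr":[0,0,0]}
    - {"delta_pos":[1,-7,-3],"dr":[2.4,0.2,0]}
    - {"delta_pos":[1,-7,-4],"dr":[2.4,0.2,0]}
    - {"delta_pos":[0,-7,-4],"dr":[2.4,0.2,0]}
    - {"delta_pos":[1,-6,-4],"dr":[2.4,0.2,0]}
    - {"delta_pos":[1,-6,-4],"dr":[2.4,0.2,0]}
    - {"delta_pos":[0,-6,-5],"dr":[2.4,0.2,0]}
    - {"delta_pos":[1,-6,-5],"dr":[2.4,0.2,0]}
    - {"delta_pos":[0,-6,-5],"dr":[2.4,0.2,0]}
    - {"delta_pos":[1,-6,-5],"dr":[2.4,0.2,0]}
    - {"delta_pos":[0,-5,-6],"dr":[2.4,0.2,0]}
    - {"delta_pos":[0,-5,-6],"dr":[2.4,0.2,0]}

```text
time_s: 8.3
position: [0.4631, 0.1647, 0.2282]
tool_rot: [[0.996, 0.076, 0.042], [0.087, -0.893, -0.442], [0.004, 0.444, -0.896]]
ft_force: [0.3, 1.1, 0.9]
grip_width: -0.0002
```

Run:
```python
from arc import *
np.set_printoptions(precision=1,suppress=True)
o=env.observe();p=o['position']*1000;R=o['tool_rot'];print('tilt',np.degrees(np.arcsin(-R[:,2]@Y)),o['ft_force'])
for a in(30,26.5,24):
    t,n=tcp(a,0);print(a,'gap',(p-t)@n,'off',p-t)
t=tcp(26.5,0)[0]
print('to shut, gap 0 / -3mm:',tcp(0,0)[0]-p,tcp(0,-.003)[0]-p)
```

```text
tilt 26.384821905400294 [0.3 1.1 0.9]
30 gap -13.104094341436591 off [ 1.3 -9.  -9.9]
26.5 gap -1.9973696701669608 off [ 0.7 -1.4 -1.5]
24 gap 5.842621386274149 off [0.2 3.6 4.8]
to shut, gap 0 / -3mm: [  2.7 -37.  -74.2] [  2.7 -37.  -77.2]
```

Emit:
arm_command:
  steps:
    - {"delta_pos":[1,-5,-6],"dr":[2.4,0.2,0]}
    - {"delta_pos":[0,-5,-6],"dr":[2.4,0.2,0]}
    - {"delta_pos":[0,-4,-7],"dr":[2.4,0.2,0]}
    - {"delta_pos":[1,-4,-7],"dr":[2.4,0.2,0]}
    - {"delta_pos":[0,-4,-7],"dr":[2.4,0.2,0]}
    - {"delta_pos":[0,-3,-7],"dr":[2.4,0.2,0]}
    - {"delta_pos":[0,-3,-7],"dr":[2.4,0.2,0]}
    - {"delta_pos":[1,-3,-7],"dr":[2.4,0.2,0]}
    - {"delta_pos":[0,-3,-7],"dr":[2.4,0.2,0]}
    - {"delta_pos":[0,-2,-7],"dr":[2.4,0.2,0]}
    - {"delta_pos":[0,-1,-5],"dr":[2.4,0.2,0]}
    - {"delta_pos":[0,0,-3],"dr":[0,0,0]}
    - {"delta_pos":[0,0,0],"dr":[0,0,0]}
    - {"delta_pos":[0,0,0],"dr":[0,0,0]}

```text
time_s: 9.7
position: [0.466, 0.1275, 0.1539]
tool_rot: [[0.996, 0.085, 0.006], [0.085, -0.996, -0.001], [0.006, 0.002, -1.0]]
ft_force: [-5.4, -3.1, 18.5]
grip_width: 0.0
```

The tip is at z = 0.132, exactly the shut height, and the 18.5 N says the lid is on its stop. I'll hold briefly, lift off and check.

Emit:
arm_command:
  steps:
    - {"delta_pos":[0,0,0],"dr":[0,0,0]}
    - {"delta_pos":[0,0,0],"dr":[0,0,0]}
    - {"delta_pos":[0,0,5],"dr":[0,0,0]}
    - {"delta_pos":[0,0,15],"dr":[0,0,0]}
    - {"delta_pos":[0,10,30],"dr":[0,0,0]}
    - {"delta_pos":[0,20,40],"dr":[0,0,0]}
    - {"delta_pos":[-20,30,40],"dr":[0,0,0]}
    - {"delta_pos":[-30,40,20],"dr":[0,0,0]}
    - {"delta_pos":[-30,40,0],"dr":[0,0,0]}
    - {"delta_pos":[-30,40,0],"dr":[0,0,0]}
    - {"delta_pos":[0,0,0],"dr":[0,0,0]}
    - {"delta_pos":[0,0,0],"dr":[0,0,0]}

```text
time_s: 10.9
position: [0.3589, 0.3034, 0.298]
tool_rot: [[0.996, 0.088, 0.005], [0.088, -0.996, -0.0], [0.005, 0.001, -1.0]]
ft_force: [-0.5, 0.6, 0.6]
grip_width: 0.0002
```

Run:
```python
from arc import *
np.set_printoptions(precision=1,suppress=True)
o=env.observe();print(o['time_s'],o['position'],o['ft_force'])
s=env.get_image('side');cv2.imwrite('pics/end.png',s)
for dg in(0,4):
    a=np.radians(dg);d=-Y*np.cos(a)+Z*np.sin(a);n=Y*np.sin(a)+Z*np.cos(a)
    print(dg,[np.array(proj('side',H+sx*.12*X+.2*d+.022*n)) for sx in(-1,1)])
s0=cv2.imread('pics/side0.png');print('orange diff',np.abs(s[220:,205:400].astype(int)-s0[220:,205:400]).mean())
```

```text
10.9 [0.4 0.3 0.3] [-0.5  0.6  0.6]
0 [array([185.9, 225.6]), array([275.1, 179.5])]
4 [array([184.6, 221.3]), array([274.7, 175.1])]
orange diff 4.98733583489681
```

View pics/end.png

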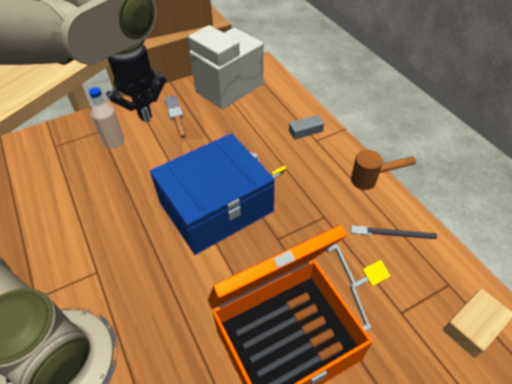

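The lid looks fully shut: its far front corner is at about (274,180) against a predicted (275,179.5). The orange case looks as it was found, with its paddle at (376,273) and its lid tip near (345,232). The arm is clear, so I'm handing in.

Run:
```python
from h import *
_,b=blobs(cv2.imread('pics/end.png'),(24,150,120),(35,255,255));print(b)
env.close_job()
```

```text
[((np.float64(376.0), np.float64(272.3)), [363, 260, 27, 25, 393])]
the job is handed in; nothing more can be done
```

The blue case is shut and the job was handed in at about 11 s; it returns no verdict, so the result rests on my own checks.

**What I did:** I pushed the yellow paddle about 43 mm down along its arc until the stay broke, which left the lid at about 53° above level. I then lowered the lid with the fingertip square to its face at about 0.4 rad/s until it met its stop, and lifted clear.

**Last checks:**
- **Blue lid:** the fingertip stopped at z = 0.132 m, the given shut height, with 18.5 N on the stop. In the last side view the lid's far corner was within about 1 pixel of the shut position.
- **Robot:** the force after lifting was about zero, so it was touching nothing.
- **Orange case:** its paddle was unchanged, at (376.0, 272.3) px against (376.1, 272.3) before. A crude image difference around it gave a mean of about 5 grey levels. I put that down to image noise and the edge of the blue case, but did not trace it.

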